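Charge the empty vials with one grinding ball each

TASK

Two of the three glass vials in the white rack still lack their grinding ball. Slide the rack along its guide by the upright post to bring an empty vial under the dispenser's outlet, push the green plunger all the way in once so that a single ball drops into it, and let the plunger spring back; then do the same for the other empty vial. Every vial must end up standing in the rack with exactly one ball: give none to the vial that already has one, let no ball go astray, and knock nothing over.

Things in the scene. Friction and masses are not known exactly. Their poses are not given: they have to be found in the camera images.
- outlet (a point): centre of the underside of the ball dispenser's outlet, a 21 mm hole in a fixed aluminium bridge, 56 mm above the worktop. The dispenser's place and yaw vary. Axes, also meant below: x the way the plunger is pushed (roughly away from the robot), y along the rack's guide (roughly to the left), z up. Red marks on the guide strips show the outlet's y.
- dispenser: the fixed dispenser with its grey guide; origin on the worktop under the outlet, axes as the outlet's. The guide is a channel 57 mm wide along y, on a 5 mm thick base plate from y = -100 to +250 mm, between side strips whose tops are 17 mm above the worktop. The bridge over it is 46 mm wide along y and its body 81 mm high.
- tube_top (a point): top of the black cap on the dispenser's clear ball tube, 139 mm above the worktop, 34 mm to -x of the outlet: the highest part of the dispenser; tube 21 mm, cap 26 mm wide.
- plunger (a joint): travel of the plunger in m: 0 at rest, 0.037 fully in (end stop). Its spring pushes back with 2.2 N at rest, 6.3 N fully in. At rest its pocket is under the tube and takes one ball; the pocket is centred over the outlet at 0.034 and the ball falls from about 0.030 on. Released, it returns by itself and the next ball drops in the pocket: one full stroke, one ball.
- plunger_pad (a point): centre of the front face of the plunger's green push pad, 85 mm above the worktop and, at rest, 135 mm to -x of the outlet; moves with the plunger. The pad is an upright plate 50 mm wide along y, 36 mm high, 8 mm thick; push it along +x.
- rack_post (a point): point on the axis of the rack's upright post, 73 mm above the worktop. The post is 14 mm thick (black cap at its top 15.6 mm) and free from 30 to 90 mm above the worktop. The rack, a loose white block 54 x 170 x 18 mm, 0.35 to 0.7 kg, stands in the guide; its three sockets lie 60, 98 and 136 mm to -y of the post. It can be pushed or drawn both ways by the post.
- vial_a_seat (a point): straight clear glass shell vial, open at the top: 30 mm outside, 26 mm bore, 40 mm tall, 2.5 mm thick bottom; it stands loose in one of the three sockets of the rack (which one varies). The point lies on its axis 9.5 mm above its underside, at the height where the centre of a ball on the vial's bottom lies; the mouth is 30.5 mm above the point. z points up along the vial.
- vial_b_seat (a point): as vial_a_seat, for the second vial (alike).
- vial_c_seat (a point): as vial_a_seat, for the third vial (alike).
- ball_0_center (a point): centre of a blackened steel grinding ball, 14 mm in diameter, 11 g, that lies at the start in one of the vials (which socket that vial stands in varies): that vial is already charged.
- ball_1_center (a point): centre of a ball like ball_0; lies at the start in the pocket of the plunger, first to come out.
- ball_2_center (a point): as ball_1, next above it in the clear tube, second to come out.
- ball_3_center (a point): as ball_1, third in the tube: a spare that stays in the dispenser.
- ball_4_center (a point): as ball_1, fourth in the tube: a spare that stays in the dispenser.
- bottle_small: bystander: clear bottle with blue screw cap, 56 mm wide, 105 mm tall, to the right; origin under its centre.
- amber_bottle: bystander: square amber dropper bottle, 47 mm wide, 132 mm tall, to the left; origin under its centre.
- vial_neck: bystander: open glass vial with a neck, 35 mm wide, 66 mm tall, to the left near the robot; origin under its centre.
Mind the look-alikes: they are no part of the job. Leave any yellow look-alike of the part that bears vial_a_seat alone.

How it is judged:
On the way, in this order (a step that is already met when the one before it is completed fails the run):
1. the first ball lies in one of the two empty vials ((distance between ball_1_center and vial_b_seat below 0.008 m or distance between ball_1_center and vial_c_seat below 0.008 m)), for 0.2 s.
2. the second ball lies in the other one (((distance between ball_1_center and vial_b_seat below 0.008 m and distance between ball_2_center and vial_c_seat below 0.008 m) or (distance between ball_1_center and vial_c_seat below 0.008 m and distance between ball_2_center and vial_b_seat below 0.008 m))), for 0.2 s.
At the end, for the whole second after the job is handed in: Each vial stands upright (0.15 rad) in its rack socket with exactly one ball on its bottom (centre within 8 mm of the seat point): the starting ball in one, the dispenser's first two in the others. The two spare balls are still in the dispenser and the plunger is back out (under 4 mm) (distance between ball_0_center and vial_a_seat below 0.008 m and ((distance between ball_1_center and vial_b_seat below 0.008 m and distance between ball_2_center and vial_c_seat below 0.008 m) or (distance between ball_1_center and vial_c_seat below 0.008 m and distance between ball_2_center and vial_b_seat below 0.008 m)) and height (world z) of each of ball_3_center, ball_4_center above 0.065 m and horizontal distance between each of ball_3_center, ball_4_center and outlet below 0.045 m and value of joint plunger below 0.004 m and angle between each of vial_a_seat, vial_b_seat, vial_c_seat's own z axis and vertical below 0.15 rad and z of each of vial_a_seat, vial_b_seat, vial_c_seat in the frame of rack_post below -0.048 m and horizontal distance between each of vial_a_seat, vial_b_seat, vial_c_seat and rack_post below 0.145 m and angle between rack_post's own z axis and vertical below 0.1 rad and horizontal distance between rack_post and outlet below 0.35 m); the robot touches nothing.
It fails at once if a vial is tipped over or pulled askew (more than 0.4 rad) (angle between any of vial_a_seat, vial_b_seat, vial_c_seat's own z axis and vertical above 0.4 rad).
It fails at once if a bystander is shifted by more than 30 mm or knocked over (distance of any of bottle_small, amber_bottle, vial_neck from where it was at the start of the episode above 0.03 m or angle between any of bottle_small, amber_bottle, vial_neck's own z axis and vertical above 0.4 rad).
It also fails if it takes over 51 s, if anything falls off the work surface, if the arm or the gripper's body presses on something with over 40 N, if the wrist force passes 120 N, or if a joint passes its speed limit or range.

ROBOT

A 6-joint arm with a two-finger parallel gripper is mounted at the origin on a cart in front of the work surface, level with it; the furniture and walls round the work are solid. World frame = base frame: x ahead of the robot, y to its left, z up, the work surface at z = 0. Lengths are in m, angles in rad, forces in N, time in s.
With the tool pointing down it reaches from about 0.225 to 0.875 m from the base axis. Payload 3.4 kg.
Tool frame: the origin (TCP) lies on the mounting face of the last link; the fingertips stand 173 mm ahead of it and the grasp point (between the pads) lies 155 mm ahead of it; x points along the fingers, y is the direction in which the jaws open and shut, and the axes are right-handed (so a half turn about x gives the same grasp; the last joint's range is limited). The gripper opens to 85 mm and grips with 20 to 120 N. Pads are 22 mm wide; open, the fingers measure 114 mm over their backs; the gripper's body (76 mm by 85 mm) begins 54 mm behind the grasp point. The pads swing forward as they close: fully open they stand 13 mm farther back than shut.
Start: joints at [-1.256, 0.276, 1.505, -0, 1.361, -0.121], TCP at [0.243, -0.521, 0.405] pointing down, gripper open.
Joint ranges: [-2.89, 2.89], [-0.75, 2.08], [0.22, 2.7], [-1.18, 4.32], [0.11, 2.71], [-2.7, 2.7]. Speed limits (rad/s): [2.57, 2.57, 3.14, 3.14, 3.14, 3.14].

INTERFACE

Orientations are given as a unit quaternion [w, x, y, z].
In Python, from rig import manip gives the robot as it stands.
- The arm moves only by the tool arm_command, never from a script. Its argument "targets" is a list of rows, each an object with "dp": the shift along the tool's x, y, z in m, a list of three; "turn": the turn, a rotation vector about the tool's x, y, z in degrees, a list of three; "grip": the opening, from -1 (shut) to 1 (fully open). In form: [{"dp": [tx, ty, tz], "turn": [wx, wy, wz], "grip": grip}, ...]. A call has 1 to 8 rows; each row shifts and turns the commanded pose from where the row before left it, along the tool's axes as they then stand; what a row does not reach is not made up. A row lasts 1/10 s, in which the tool goes at most 50 mm and 8.59 degrees, less where a joint would pass 70% of its speed; a pose out of reach is approached as far as the arm can. A call with a gripper value outside its range is refused whole. The fingers move at their own pace and stop on an object; "grip_force" is the grip in N (left out, the last holds). Time passes only in rows, so rows that do not move let the fingers close. It gives the time, the measured TCP pose, the force and the opening at its end, in the units of the state.
- manip.get_state(): the state, without advancing time (a new reading comes with each control period).
- manip.get_image(name): name is "scene" or "top"; returns the picture (384x512x3 uint8, red, green, blue); there is no depth.
- manip.calibration(name): a dict with "fx", "fy", "cx", "cy" (pixels), "R" (3x3) and "t" (3): a world point X has camera coordinates R X + t. Camera axes: x right, y down, z forward; pixel columns grow to the right and rows downward; lengths in m; the calibration is good to about 2 mm. A picture is of the moment at which its call begins. calibration takes no time and is no camera call.
- manip.sign_off(): hands the job in, once; it reports no verdict.
The state is a dict: "clock": time; "qpos": joint angles; "qd": joint speeds; "effort": joint torques, N m; "position": TCP position; "ee_rot": TCP orientation; "contact_force": force on the tool from outside, world axes, zero at the start; "moment": the same for the moment, N m; "width": finger opening in m.
Only numpy, scipy, OpenCV 4.12 (cv2) and the standard library are available. Lean on these libraries where they do the work, as an engineer would, in place of code of your own. Each camera call takes 0.05 s, during which the arm holds its last target.

## Working session

There is one attempt and no reset: what is moved stays moved. The work goes in short steps, Python scripts to look and compute and a tool call to move; the robot and the scene stay as the last step left them, time stands still between calls to the robot, and variables do not carry over. Pictures are saved under pics/ and viewed, and the job is handed in when it is done.

Besides the shell and the picture viewer there is one more tool, called as name(argument=value, ...) on one line, values as JSON. arm_command: Moves the arm, as the interface text tells. Its arguments: {"type":"object","properties":{"targets":{"type":"array"},"grip_force":{"type":"number"}},"required":["targets"]}

```bash
mkdir -p pics; ls
python3 - <<'E'
from rig import manip
import cv2
print(manip.get_state())
for n in ("scene","top"):
    im=manip.get_image(n); cv2.imwrite(f"pics/{n}0.png",im[:,:,::-1]); c=manip.calibration(n); print(n,c)
E
```

```text
pics
{'clock': 0.0, 'qpos': array([-1.25597824e+00,  2.76614239e-01,  1.50613902e+00, -4.03382002e-06,
        1.36067947e+00, -1.20995054e-01]), 'qd': array([ 0.0013272 ,  0.00076149, -0.00148313, -0.00261698,  0.00381464,
       -0.0002887 ]), 'effort': array([-7.32225053e-04, -4.16777980e+01, -2.45807809e+01, -3.12652573e-04,
        1.10620604e-02, -9.07363528e-06]), 'position': array([ 0.24266771, -0.5210573 ,  0.40382609]), 'ee_rot': array([-0.15221956, -0.69032054, -0.15351431,  0.69044921]), 'contact_force': array([ 0.39952654,  0.04811003, -0.18002456]), 'moment': array([-0.0211627 ,  0.04448889, -0.0175536 ]), 'width': 0.08540509544198363}
scene {'fx': 473.61318982602194, 'fy': 473.61318982602194, 'cx': 256.3979452264301, 'cy': 196.29427537934706, 'R': array([[-0.65405426, -0.75643283, -0.00473236],
       [-0.3809585 ,  0.33478996, -0.86185051],
       [ 0.65351637, -0.56189417, -0.50714031]]), 't': array([0.32786198, 0.24866923, 1.00594525])}
top {'fx': 383.1803922919082, 'fy': 383.1803922919082, 'cx': 256.04521567515536, 'cy': 197.8082980312713, 'R': array([[-0.02634511, -0.99962832, -0.00701124],
       [-0.9917611 ,  0.02701604, -0.12522002],
       [ 0.1253629 ,  0.00365454, -0.99210422]]), 't': array([0.03433347, 0.49112868, 1.09209831])}
```

Run:
```python
import cv2
for n in ("scene","top"):
    im=cv2.imread(f"pics/{n}0.png"); cv2.imwrite(f"pics/{n}0b.png",cv2.resize(im,(768,576),interpolation=cv2.INTER_CUBIC))
```

```text
(no output)
```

View pics/scene0b.png

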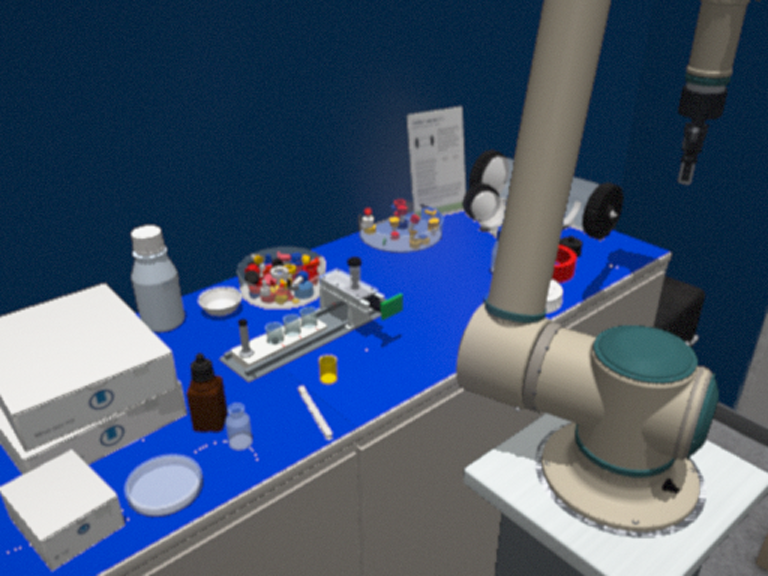

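View pics/top0b.png

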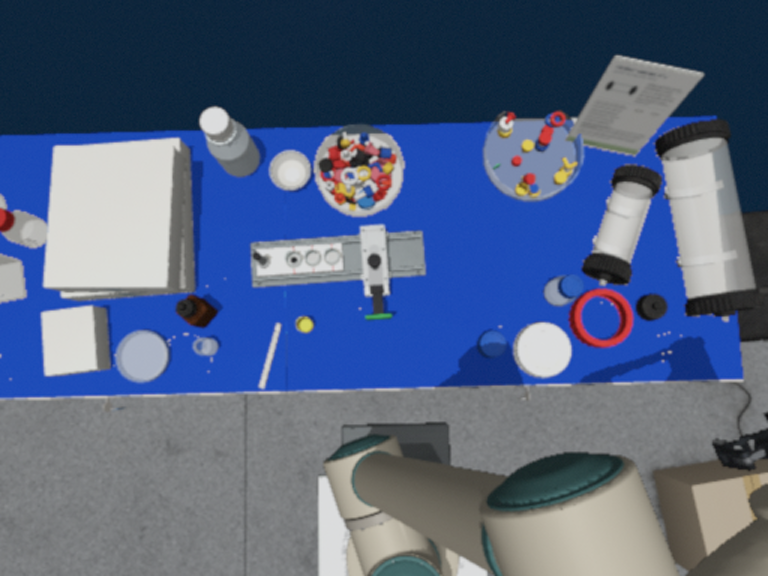

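The top view shows the dispenser bridge at about (373,260), its pad at (378,316), and the post at (262,258). The sockets are at about (294,258), (313,257) and (332,256), with the left one looking dark. I'll zoom in on this area.

Run:
```python
import cv2
im=cv2.imread("pics/top0.png")[140:220,155:295]; cv2.imwrite("pics/topz.png",cv2.resize(im,None,fx=5.6,fy=5.6,interpolation=cv2.INTER_CUBIC))
im=cv2.imread("pics/scene0.png")[160:260,140:280]; cv2.imwrite("pics/scenez.png",cv2.resize(im,None,fx=5.6,fy=5.6,interpolation=cv2.INTER_CUBIC))
```

```text
(no output)
```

View pics/topz.png

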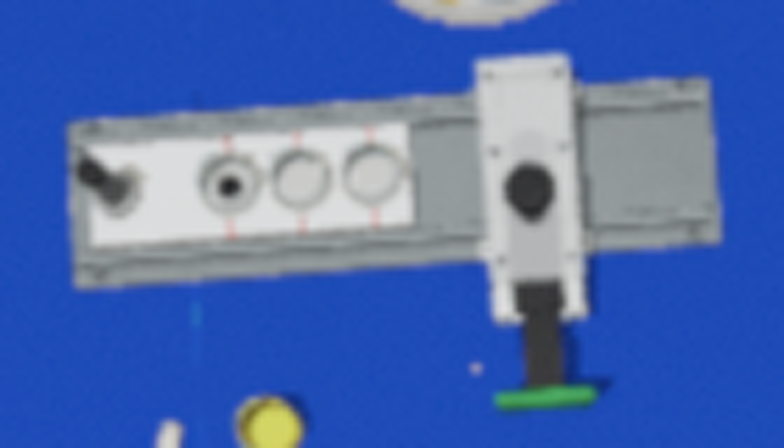

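View pics/scenez.png

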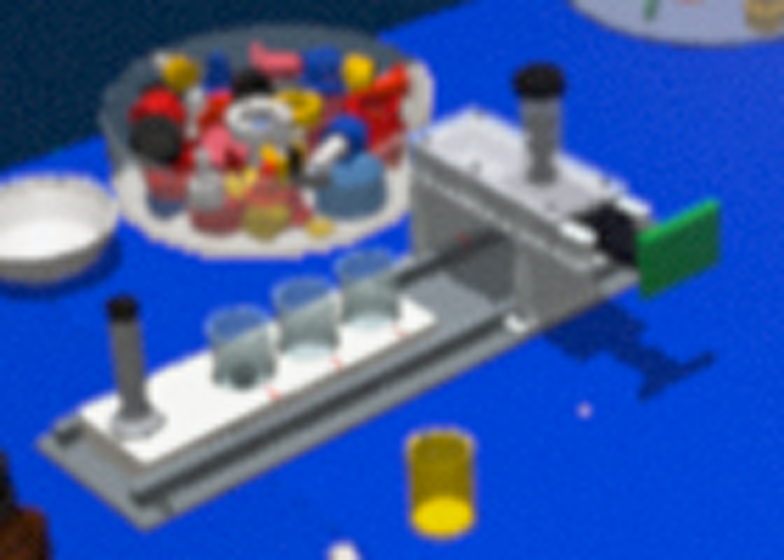

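```bash
cat > h.py <<'E'
import numpy as np, cv2
from rig import manip
def ray(n,uv,z):
    c=manip.calibration(n);R=c["R"];t=c["t"]
    d=R.T@np.array([(uv[0]-c["cx"])/c["fx"],(uv[1]-c["cy"])/c["fy"],1]); o=-R.T@t
    return o+d*(z-o[2])/d[2]
def proj(n,X):
    c=manip.calibration(n); p=c["R"]@np.array(X)+c["t"]; return np.array([c["fx"]*p[0]/p[2]+c["cx"],c["fy"]*p[1]/p[2]+c["cy"]])
def tri(uv1,uv2):
    A=[];b=[]
    for n,uv in(("scene",uv1),("top",uv2)):
        c=manip.calibration(n);R=c["R"];t=c["t"]
        for k,(f,cc) in enumerate(((c["fx"],c["cx"]),(c["fy"],c["cy"]))):
            m=(uv[k]-cc)/f
            A.append(R[k]-m*R[2]); b.append(m*t[2]-t[k])
    A=np.array(A);b=np.array(b);x=np.linalg.lstsq(A,b,rcond=None)[0]; return x,A@x-b
E
python3 - <<'E'
from h import *
im=cv2.imread("pics/top0.png"); hsv=cv2.cvtColor(im,cv2.COLOR_BGR2HSV).astype(int)
blue=(hsv[...,0]>105)&(hsv[...,0]<125)&(hsv[...,1]>130)
up=[];lo=[]
for u in list(range(172,236))+list(range(262,280)):
    col=~blue[155:200,u]; idx=np.where(col)[0]
    if len(idx): 
        up.append((u,idx[0]+155)); lo.append((u,idx[-1]+155)) if 172<=u else 0
for nm,p in(("up",up),("lo",lo)):
    p=np.array(p,float); k=np.ones(len(p),bool)
    for _ in range(5):
        f=np.polyfit(p[k,0],p[k,1],1); r=p[:,1]-np.polyval(f,p[:,0]); k=abs(r)<0.9
    print(nm,f,k.sum(),len(p))
    for z in(0.005,0.017):
        a=ray("top",(170,np.polyval(f,170)),z);b=ray("top",(280,np.polyval(f,280)),z); d=a-b; print(z,a,b,"yaw",np.degrees(np.arctan2(-d[0],d[1])))
# ends along mid row
for v in range(165,182,3):
    g=np.where(~blue[v,150:300])[0]; print(v,g[0]+150,g[-1]+150)
def cen(m,off,nm):
    n,l,s,c=cv2.connectedComponentsWithStats(m.astype(np.uint8))
    for i in range(1,n):
        if s[i,4]>2: print(nm,s[i],c[i])
H,S,V=hsv[...,0],hsv[...,1],hsv[...,2]
box=np.zeros(H.shape,bool);box[140:225,155:300]=1
cen((H>50)&(H<85)&(S>120)&box,0,"green")
cen((V<60)&box,0,"dark")
im=cv2.imread("pics/scene0.png"); hsv=cv2.cvtColor(im,cv2.COLOR_BGR2HSV).astype(int);H,S,V=hsv[...,0],hsv[...,1],hsv[...,2]
box=np.zeros(H.shape,bool);box[165:260,150:275]=1
cen((H>50)&(H<85)&(S>120)&box,0,"sgreen")
cen((V<60)&box,0,"sdark")
E
```

```text
up [-6.23387500e-02  1.71724723e+02] 82 82
0.005 [0.6146718  0.27986472 0.005     ] [ 0.62660413 -0.05509137  0.005     ] yaw 2.040216876089484
0.017 [0.61189765 0.27709889 0.017     ] [ 0.6237044  -0.05433202  0.017     ] yaw 2.0402168760895023
lo [-7.33307083e-02  2.03452517e+02] 82 82
0.005 [0.5229074  0.27969881 0.005     ] [ 0.53838695 -0.05207548  0.005     ] yaw 2.671305372995296
0.017 [0.52109901 0.27693473 0.017     ] [ 0.53641565 -0.05134786  0.017     ] yaw 2.671305372995291
165 167 282
168 167 282
171 167 282
174 167 282
177 167 283
180 167 283
green [244 209  17   4  54] [252.2037037  210.42592593]
dark [169 169   5   4  12] [171.16666667 170.75      ]
dark [247 171   6   7  38] [249.36842105 173.86842105]
dark [248 192   7   9  38] [250.92105263 194.97368421]
sgreen [253 196  15  16 144] [259.88194444 203.70138889]
sdark [182 172   6   5  22] [184.40909091 174.45454545]
sdark [232 172   8   6  36] [235.83333333 174.55555556]
sdark [163 181   9   8  57] [167.36842105 184.59649123]
sdark [192 187   1   4   4] [192.  188.5]
sdark [244 197  10  11  60] [249.31666667 201.5       ]
sdark [160 214   4   4  14] [161.5        215.28571429]
```

Run:
```python
from h import *
th=np.radians(2.35); ex=np.array([np.cos(th),np.sin(th),0]); ey=np.array([-np.sin(th),np.cos(th),0])
cap,r=tri((235.8,174.3),(249.4,173.8)); print("cap",cap,r, ray("top",(249.4,173.5),.137))
pad,r=tri((259.9,203.7),(252.2,210.4)); print("pad centre",pad,r, ray("top",(252.2,210.4),.094))
O1=cap+34e-3*ex; O2=pad+.131*ex; print("O cap",O1,"O pad",O2, "O pad ray",ray("top",(252.2,210.4),.100)+.131*ex)
# plate ends mid-line
L=ray("top",(167,174),.008); Rr=ray("top",(282.7,174),.008); print("plate ends",L,Rr,np.dot(L-Rr,ey)); 
O=.5*(O1+O2); print("ends rel outlet", np.dot(L-O,ey),np.dot(Rr-O,ey))
pc,r=tri((161.5,215.3),(171.1,170.5)); print("post cap",pc,r)
p2=ray("top",(171.1,170.5),.090);print("post by ray",p2)
# red marks and vial/ball
im=cv2.imread("pics/top0.png").astype(int); red=im[...,2]-np.maximum(im[...,0],im[...,1])
ys,xs=np.where(red[150:195,160:240]>18)
print([(x+160,y+150,red[y+150,x+160]) for x,y in zip(xs,ys)])
```

```text
cap [0.54425182 0.03636334 0.13089379] [-0.00079131 -0.00010366  0.00060048  0.00052535] [0.54445055 0.03681135 0.137     ]
pad centre [0.45021618 0.03224901 0.07957841] [-5.56116202e-04 -4.83897633e-05  4.12024638e-04  3.76561167e-04] [0.44925824 0.03244045 0.094     ]
O cap [0.57822323 0.03775747 0.13089379] O pad [0.58110601 0.0376205  0.07957841] O pad ray [0.57958769 0.03772416 0.1       ]
plate ends [0.57454923 0.28817308 0.008     ] [ 0.56488298 -0.06095414  0.008     ] 0.34843725277493853
ends rel outlet 0.25048318551550125 -0.09795406725943732
post cap [0.56895493 0.25800615 0.08211515] [-0.00114732 -0.00027204  0.00092069  0.00072472]
post by ray [0.56809631 0.25713514 0.09      ]
[(np.int64(195), np.int64(165), np.int64(22)), (np.int64(222), np.int64(178), np.int64(19)), (np.int64(222), np.int64(179), np.int64(19)), (np.int64(196), np.int64(180), np.int64(20)), (np.int64(196), np.int64(181), np.int64(28)), (np.int64(196), np.int64(182), np.int64(23))]
```

```bash
cat >> h.py <<'E'
from scipy.spatial.transform import Rotation as Rt
def rot(s=None):
    s=s or manip.get_state(); q=s["ee_rot"]; return Rt.from_quat([q[1],q[2],q[3],q[0]]).as_matrix()
th=np.radians(2.35); EX=np.array([np.cos(th),np.sin(th),0]); EY=np.array([-np.sin(th),np.cos(th),0]); OUT=np.array([.580,.0377,0])
def D(x,y,z): return OUT+x*EX+y*EY+np.array([0,0,z])
def delta(target, Rg=None):
    s=manip.get_state(); R=rot(s); p=s["position"]
    if Rg is None: Rg=R
    print("turn tool deg",np.degrees(Rt.from_matrix(R.T@Rg).as_rotvec()).round(2),"dp now",(R.T@(target-p)*1000).round(1),"dp after turn",(Rg.T@(target-p)*1000).round(1),"mm")
def Rdown(yaxis): x=np.array([0,0,-1.]); return np.column_stack([x,yaxis,np.cross(x,yaxis)])
E
python3 - <<'E'
from h import *
print(rot().round(3))
for s in(1,-1): delta(np.array([.5683,.2571,.405]),Rdown(s*EY))
print(manip.get_state()["qpos"])
E
```

```text
[[-0.001  0.422 -0.907]
 [ 0.002 -0.907 -0.422]
 [-1.    -0.002 -0.   ]]
turn tool deg [-1.5738e+02 -1.4000e-01  1.0000e-02] dp now [  -0.  -568.  -623.7] dp after turn [ -1.1 764.2 357.3] mm
turn tool deg [2.262e+01 1.000e-02 1.000e-01] dp now [  -0.  -568.  -623.7] dp after turn [  -1.1 -764.2 -357.3] mm
[-1.25601797e+00  2.76535860e-01  1.50604485e+00  1.21326817e-05
  1.36069873e+00 -1.20975475e-01]
```

arm_command(targets=[{"dp":[0,0,0],"turn":[7.54,0,0],"grip":0},{"dp":[0,0,0],"turn":[7.54,0,0],"grip":0},{"dp":[0,0,0],"turn":[7.54,0,0],"grip":0},{"dp":[0,-0.042,-0.02],"turn":[0,0,0],"grip":0},{"dp":[0,-0.042,-0.02],"turn":[0,0,0],"grip":0},{"dp":[0,-0.042,-0.02],"turn":[0,0,0],"grip":0},{"dp":[0,-0.042,-0.02],"turn":[0,0,0],"grip":0},{"dp":[0,-0.042,-0.02],"turn":[0,0,0],"grip":0}])

```text
clock: 0.9
position: [0.3342, -0.3055, 0.4044]
ee_rot: [-0.014, -0.707, -0.014, 0.707]
contact_force: [1.3, 0.1, 0.1]
width: 0.0425
```

arm_command(targets=[{"dp":[0,-0.042,-0.02],"turn":[0,0,0],"grip":0},{"dp":[0,-0.042,-0.02],"turn":[0,0,0],"grip":0},{"dp":[0,-0.042,-0.02],"turn":[0,0,0],"grip":0},{"dp":[0,-0.042,-0.02],"turn":[0,0,0],"grip":0},{"dp":[0,-0.042,-0.02],"turn":[0,0,0],"grip":0},{"dp":[0,-0.042,-0.02],"turn":[0,0,0],"grip":0},{"dp":[0,-0.042,-0.02],"turn":[0,0,0],"grip":0},{"dp":[0,-0.042,-0.02],"turn":[0,0,0],"grip":0}])

```text
clock: 1.7
position: [0.4803, 0.0369, 0.4045]
ee_rot: [-0.015, -0.707, -0.014, 0.707]
contact_force: [0.6, -1.4, 0.9]
width: 0.0427
```

Run:
```python
from h import *
s=manip.get_state();print(s["clock"],s["position"],s["width"],s["qpos"])
delta(np.array([.5683,.2571,.405]),Rdown(-EY))
```

```text
1.7 [0.4803161  0.03690389 0.40449826] 0.04266148361428242 [-6.77466681e-02  1.34950019e-01  1.69214470e+00 -3.56137326e-04
  1.31469417e+00  1.46183408e+00]
turn tool deg [ 0.02  0.01 -0.02] dp now [  -0.6 -216.4  -97. ] dp after turn [  -0.5 -216.4  -96.9] mm
```

arm_command(targets=[{"dp":[0,-0.042,-0.02],"turn":[0,0,0],"grip":0},{"dp":[0,-0.042,-0.02],"turn":[0,0,0],"grip":0},{"dp":[0,-0.042,-0.02],"turn":[0,0,0],"grip":0},{"dp":[0,-0.042,-0.02],"turn":[0,0,0],"grip":0},{"dp":[0,0,0],"turn":[0,0,0],"grip":0},{"dp":[0,0,0],"turn":[0,0,0],"grip":0},{"dp":[0,0,0],"turn":[0,0,0],"grip":0}])

```text
clock: 2.4
position: [0.5527, 0.2053, 0.4042]
ee_rot: [-0.015, -0.706, -0.014, 0.707]
contact_force: [0.1, 0.9, -0.9]
width: 0.0428
```

Run:
```python
from h import *
s=manip.get_state();print(s["clock"],s["position"],s["width"])
delta(np.array([.5683,.2571,.405]),Rdown(-EY))
```

```text
2.4 [0.55268533 0.20528604 0.40423956] 0.04279754244744272
turn tool deg [-0.02  0.08 -0.06] dp now [ -0.8 -51.1 -17.7] dp after turn [ -0.8 -51.1 -17.7] mm
```

arm_command(targets=[{"dp":[0,-0.026,-0.009],"turn":[0,0,0],"grip":0},{"dp":[0,-0.025,-0.009],"turn":[0,0,0],"grip":0},{"dp":[0.03,0,0],"turn":[0,0,0],"grip":0},{"dp":[0.03,0,0],"turn":[0,0,0],"grip":0},{"dp":[0,0,0],"turn":[0,0,0],"grip":0},{"dp":[0,0,0],"turn":[0,0,0],"grip":0}])

```text
clock: 3.0
position: [0.569, 0.2565, 0.3451]
ee_rot: [-0.014, -0.707, -0.014, 0.707]
contact_force: [-0.4, 0.4, 0.1]
width: 0.0428
```

Run:
```python
from h import *
s=manip.get_state();print(s["clock"],s["position"],s["width"])
delta(np.array([.5683,.2571,.230]),Rdown(-EY))
for n in("scene","top"):
    im=manip.get_image(n)[:,:,::-1].copy(); cv2.imwrite(f"pics/{n}1.png",im)
a=cv2.imread("pics/scene1.png")[130:270,110:290];b=cv2.imread("pics/top1.png")[130:230,140:320]
cv2.imwrite("pics/z1.png",np.vstack([cv2.resize(a,(540,420),interpolation=2)[:300],cv2.resize(b,(540,300),interpolation=2)]))
```

```text
3.0 [0.56902667 0.25647673 0.3450574 ] 0.04278597245236048
turn tool deg [-0.1   0.04 -0.03] dp now [115.1  -0.7   0.6] dp after turn [115.1  -0.7   0.7] mm
```

View pics/z1.png

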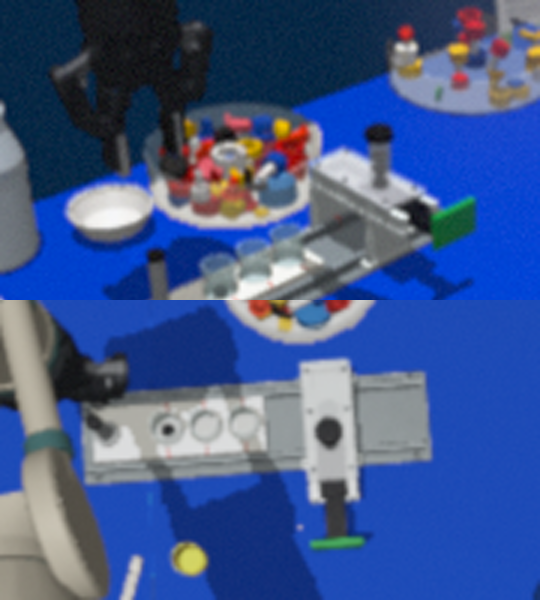

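The fingers hang straddling the post, with the post cap at about (156,256) in the upper crop. The vials and dispenser are undisturbed, so I'll descend and grip.

arm_command(targets=[{"dp":[0.04,-0.001,0],"turn":[0,0,0],"grip":0},{"dp":[0.04,0,0],"turn":[0,0,0],"grip":0},{"dp":[0.025,0,0],"turn":[0,0,0],"grip":0},{"dp":[0.01,0,0],"turn":[0,0,0],"grip":0},{"dp":[0,0,0],"turn":[0,0,0],"grip":0},{"dp":[0,0,0],"turn":[0,0,0],"grip":0}])

```text
clock: 3.7
position: [0.5701, 0.2589, 0.2317]
ee_rot: [0.014, 0.708, 0.015, -0.706]
contact_force: [-0.1, -0.6, 0.2]
width: 0.043
```

arm_command(targets=[{"dp":[0,0,0],"turn":[0,0,0],"grip":-0.4},{"dp":[0,0,0],"turn":[0,0,0],"grip":-0.6},{"dp":[0,0,0],"turn":[0,0,0],"grip":-0.75},{"dp":[0,0,0],"turn":[0,0,0],"grip":-0.75},{"dp":[0,0,0],"turn":[0,0,0],"grip":-0.75},{"dp":[0,0,0],"turn":[0,0,0],"grip":-0.75}], grip_force=20)

```text
clock: 4.3
position: [0.5695, 0.2591, 0.2313]
ee_rot: [0.014, 0.708, 0.015, -0.706]
contact_force: [-0.3, -0.5, 5.5]
width: 0.0146
```

Run:
```python
from h import *
s=manip.get_state();print(s["clock"],s["position"],s["width"],s["contact_force"])
p=s["position"]-OUT; print("rel",p@EX,p@EY)
delta(D(-.003,.136,.230),Rdown(-EY))
```

```text
4.3 [0.56953897 0.25905795 0.23126597] 0.014627206997876776 [-0.25639963 -0.52834253  5.46124822]
rel -0.0013757305335732773 0.22160073267727745
turn tool deg [-0.   -0.16  0.06] dp now [ 1.2 85.6  1.6] dp after turn [ 1.3 85.6  1.6] mm
```

arm_command(targets=[{"dp":[0,0.008,0],"turn":[0,0,0],"grip":-0.75},{"dp":[0,0.014,0],"turn":[0,0,0],"grip":-0.75},{"dp":[0,0.016,0],"turn":[0,0,0],"grip":-0.75},{"dp":[0,0.016,0],"turn":[0,0,0],"grip":-0.75},{"dp":[0,0.014,0],"turn":[0,0,0],"grip":-0.75},{"dp":[0,0.01,0],"turn":[0,0,0],"grip":-0.75},{"dp":[0,0.004,0],"turn":[0,0,0],"grip":-0.75},{"dp":[0,0,0],"turn":[0,0,0],"grip":-0.75}])

```text
clock: 5.1
position: [0.5731, 0.1776, 0.2313]
ee_rot: [0.013, 0.708, 0.015, -0.706]
contact_force: [-0.3, 3.9, 5.8]
width: 0.0145
```

arm_command(targets=[{"dp":[0,0,0],"turn":[0,0,0],"grip":-0.75},{"dp":[0,0,0],"turn":[0,0,0],"grip":-0.75}])

```text
clock: 5.3
position: [0.5731, 0.1777, 0.2313]
ee_rot: [0.013, 0.708, 0.015, -0.706]
contact_force: [0.6, 2.3, 6.0]
width: 0.0143
```

```bash
cat > snap.py <<'E'
import sys
from h import *
k=sys.argv[1]
s=manip.get_state();print(s["clock"],s["position"],s["width"],s["contact_force"])
p=s["position"]-OUT; print("rel",p@EX,p@EY)
for n in("scene","top"):
    im=manip.get_image(n)[:,:,::-1].copy(); cv2.imwrite(f"pics/{n}{k}.png",im)
a=cv2.imread(f"pics/scene{k}.png")[165:260,130:290];b=cv2.imread(f"pics/top{k}.png")[145:195,140:300]
cv2.imwrite(f"pics/z{k}.png",np.vstack([cv2.resize(a,None,fx=4,fy=4,interpolation=2),cv2.resize(b,None,fx=4,fy=4,interpolation=2)]))
E
python3 snap.py 2
```

```text
5.3 [0.57310707 0.17765733 0.2312741 ] 0.01427942107150656 [0.5957481  2.27312478 5.99285957]
rel -0.0011483633357388247 0.14012225714699547
```

View pics/z2.png

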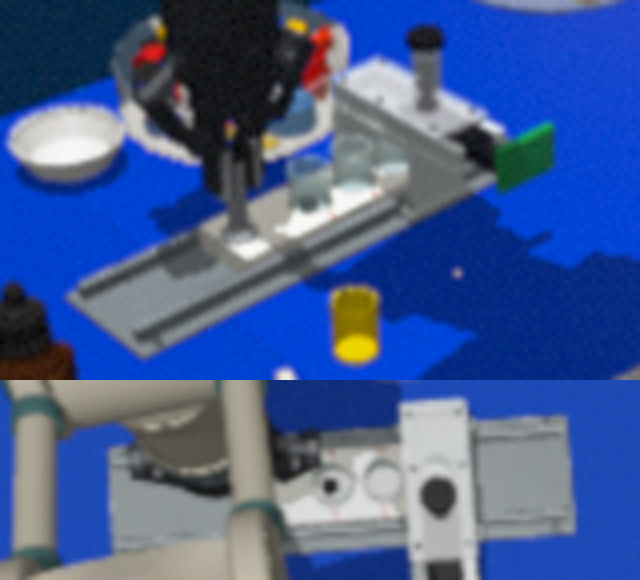

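Run:
```python
from h import *
def marks(f,n,box,z,th=12):
    im=cv2.GaussianBlur(cv2.imread(f),(3,3),0).astype(float); red=im[...,2]-np.maximum(im[...,0],im[...,1])
    v0,v1,u0,u1=box; m=np.zeros(red.shape,np.uint8); m[v0:v1,u0:u1]=red[v0:v1,u0:u1]>th
    k,l,s,c=cv2.connectedComponentsWithStats(m,connectivity=8)
    for i in range(1,k):
        w=np.where(l==i,red-th+3,0); ys,xs=np.nonzero(l==i); ww=w[ys,xs]; uv=((xs*ww).sum()/ww.sum(),(ys*ww).sum()/ww.sum())
        r=ray(n,uv,z)-OUT; print(f,s[i,4],np.round(uv,2),"z",z,"rel x %.4f y %.4f"%(r@EX,r@EY), "max",red[l==i].max())
marks("pics/scene0.png","scene",(165,245,155,245),.017,6)
print()
marks("pics/scene0.png","scene",(165,245,155,245),.023,6)
print();marks("pics/top0.png","top",(150,195,160,240),.023,6)
print();marks("pics/scene2.png","scene",(195,245,180,245),.023,6)
print();marks("pics/top2.png","top",(150,195,205,242),.023,6)
```

```text
pics/scene0.png 993 [187.9  183.28] z 0.017 rel x 0.1863 y 0.0066 max 177.0
pics/scene0.png 4 [222.22 201.96] z 0.017 rel x 0.0264 y 0.0011 max 12.0
pics/scene0.png 7 [211.02 219.02] z 0.017 rel x -0.0220 y 0.0809 max 14.0
pics/scene0.png 8 [199.88 224.47] z 0.017 rel x -0.0223 y 0.1192 max 19.0
pics/scene0.png 10 [188.5 230. ] z 0.017 rel x -0.0225 y 0.1569 max 25.0
pics/scene0.png 79 [218.08 241.22] z 0.017 rel x -0.1154 y 0.1322 max 22.0

pics/scene0.png 993 [187.9  183.28] z 0.023 rel x 0.1771 y 0.0127 max 177.0
pics/scene0.png 4 [222.22 201.96] z 0.023 rel x 0.0185 y 0.0073 max 12.0
pics/scene0.png 7 [211.02 219.02] z 0.023 rel x -0.0295 y 0.0864 max 14.0
pics/scene0.png 8 [199.88 224.47] z 0.023 rel x -0.0298 y 0.1243 max 19.0
pics/scene0.png 10 [188.5 230. ] z 0.023 rel x -0.0299 y 0.1617 max 25.0
pics/scene0.png 79 [218.08 241.22] z 0.023 rel x -0.1220 y 0.1372 max 22.0

pics/top0.png 4 [220.54 163.46] z 0.023 rel x 0.0227 y 0.0859 max 10.0
pics/top0.png 6 [195.14 165.21] z 0.023 rel x 0.0226 y 0.1620 max 14.0
pics/top0.png 4 [207.55 164.45] z 0.023 rel x 0.0224 y 0.1249 max 
[... 172 characters left out ...]
 179.94] z 0.023 rel x -0.0247 y 0.1244 max 11.0

pics/scene2.png 15 [187.02 196.66] z 0.023 rel x 0.1128 y 0.0627 max 37.0
pics/scene2.png 18 [196.8 200.4] z 0.023 rel x 0.0759 y 0.0549 max 23.0
pics/scene2.png 7 [223.67 213.04] z 0.023 rel x -0.0299 y 0.0422 max 15.0
pics/scene2.png 6 [212.87 218.51] z 0.023 rel x -0.0309 y 0.0812 max 14.0
pics/scene2.png 83 [218.24 240.97] z 0.023 rel x -0.1214 y 0.1363 max 23.0

pics/top2.png 2 [222.5 163. ] z 0.023 rel x 0.0237 y 0.0800 max 9.0
pics/top2.png 3 [234.69 162.25] z 0.023 rel x 0.0235 y 0.0435 max 10.0
pics/top2.png 6 [223.47 178.08] z 0.023 rel x -0.0221 y 0.0797 max 11.0
pics/top2.png 6 [235.8 177.8] z 0.023 rel x -0.0238 y 0.0431 max 13.0
```

Run:
```python
from h import *
for f in("pics/top0.png","pics/top2.png"):
    im=cv2.imread(f).astype(float)[...,2]
    for v in list(range(151,155))+list(range(190,196)):
        row=im[v,232:272]; lo=np.median(np.r_[row[:5],row[-5:]]);hi=np.median(row[12:20]) if v<170 else 200
        h=(lo+hi)/2; a=np.where(row>h)[0]; i,j=a[0],a[-1]
        e1=232+i-(row[i]-h)/(row[i]-row[i-1]); e2=232+j+(row[j]-h)/(row[j]-row[j+1])
        p1=ray("top",(e1,v),.081)-OUT;p2=ray("top",(e2,v),.081)-OUT
        print(f,v,round(e1,2),round(e2,2),"x %.4f yL %.4f yR %.4f mid %.4f"%(p1@EX,p1@EY,p2@EY,(p1@EY+p2@EY)/2))
```

```text
pics/top0.png 151 239.44 256.22 x 0.0421 yL 0.0253 yR -0.0223 mid 0.0015
pics/top0.png 152 239.4 256.38 x 0.0392 yL 0.0255 yR -0.0226 mid 0.0015
pics/top0.png 153 239.52 256.51 x 0.0362 yL 0.0254 yR -0.0228 mid 0.0013Traceback (most recent call last):
  File "<stdin>", line 7, in <module>
IndexError: index 40 is out of bounds for axis 0 with size 40
```

arm_command(targets=[{"dp":[0,0.002,0],"turn":[0,0,0],"grip":-0.75},{"dp":[0,0.001,0],"turn":[0,0,0],"grip":-0.75},{"dp":[0,0,0],"turn":[0,0,0],"grip":-0.75},{"dp":[0,0,0],"turn":[0,0,0],"grip":-0.75},{"dp":[0,0,0],"turn":[0,0,0],"grip":-0.75}])

```text
clock: 5.9
position: [0.5732, 0.1756, 0.2312]
ee_rot: [0.013, 0.708, 0.016, -0.706]
contact_force: [0.5, 6.3, 6.6]
width: 0.0143
```

Run:
```python
from h import *
s=manip.get_state();p=s["position"]-OUT; print(s["clock"],s["position"],"rel",p@EX,p@EY,s["contact_force"])
```

```text
5.9 [0.57317481 0.17557772 0.2312445 ] rel -0.0011659525210363478 0.13804162254401067 [0.45687903 6.34018812 6.60014094]
```

arm_command(targets=[{"dp":[0,0.001,0],"turn":[0,0,0],"grip":-0.75},{"dp":[0,0,0],"turn":[0,0,0],"grip":-0.75},{"dp":[0,0,0],"turn":[0,0,0],"grip":-0.75},{"dp":[0,0,0],"turn":[0,0,0],"grip":-0.75}])

```text
clock: 6.3
position: [0.5732, 0.1747, 0.2313]
ee_rot: [0.012, 0.708, 0.016, -0.706]
contact_force: [-0.1, 7.0, 5.4]
width: 0.014
```

arm_command(targets=[{"dp":[0,0,0],"turn":[0,0,0],"grip":-0.4},{"dp":[0,0,0],"turn":[0,0,0],"grip":0},{"dp":[0,0,0],"turn":[0,0,0],"grip":0},{"dp":[-0.02,0,0],"turn":[0,0,0],"grip":0},{"dp":[-0.04,0,0],"turn":[0,0,0],"grip":0},{"dp":[-0.04,0,0],"turn":[0,0,0],"grip":-0.5},{"dp":[-0.04,0,0],"turn":[0,0,0],"grip":-1},{"dp":[0,0,0],"turn":[0,0,0],"grip":-1}])

```text
clock: 7.1
position: [0.5741, 0.1728, 0.3758]
ee_rot: [0.014, 0.711, 0.015, -0.703]
contact_force: [0.4, 0.3, 0.5]
width: 0.0006
```

```bash
python3 snap.py 3
python3 - <<'E'
from h import *
im=cv2.GaussianBlur(cv2.imread("pics/top3.png"),(3,3),0).astype(float); red=im[...,2]-np.maximum(im[...,0],im[...,1]);th=6
m=np.zeros(red.shape,np.uint8); m[150:195,200:240]=red[150:195,200:240]>th
k,l,s,c=cv2.connectedComponentsWithStats(m)
for i in range(1,k):
    r=ray("top",c[i],.023)-OUT; print(s[i,4],c[i],r@EX,r@EY)
# approach pose: closed fingers, pad
for y in(0.001,): delta(D(-.175,y,.315),Rdown(-EY));
E
```

```text
7.1 [0.57406449 0.17283409 0.3758054 ] 0.0006394371068455851 [0.38506176 0.27609357 0.51361598]
rel -0.00038951281161092534 0.13526381618779704
4 [223.   162.75] 0.02437032291819823 0.07849546761877486
4 [235.5 162.5] 0.022557618738233316 0.04116863683662971
8 [224.  178.5] -0.023503864080760075 0.0782269483048332
6 [236.5 178. ] -0.024547434900427 0.04104988653123788
turn tool deg [-0.02 -0.09 -0.01] dp now [ 55.1 134.1 173.1] dp after turn [ 55.4 134.  173. ] mm
```

View pics/z3.png

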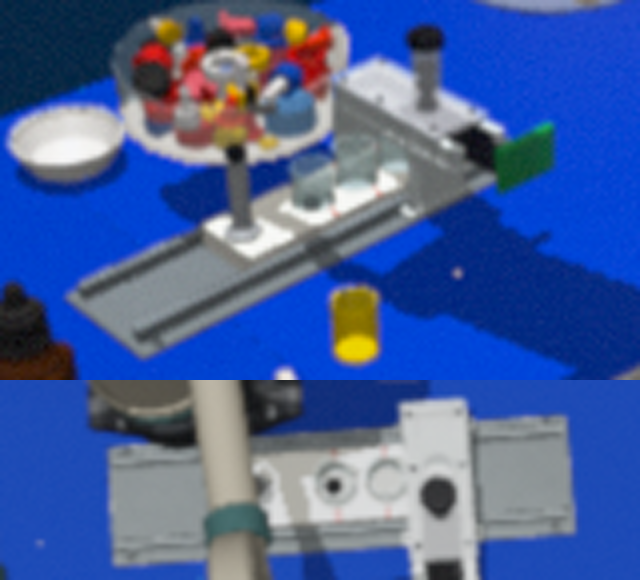

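The post is released and standing, and the dark ball is in the left vial at about (334,487) in the lower crop. The third vial is under the bridge, aligned to about 1.5 mm. Next I'll move in front of the plunger.

arm_command(targets=[{"dp":[0,0.027,0.034],"turn":[0,0,0],"grip":-1},{"dp":[0,0.027,0.034],"turn":[0,0,0],"grip":-1},{"dp":[0,0.027,0.034],"turn":[0,0,0],"grip":-1},{"dp":[0,0.027,0.034],"turn":[0,0,0],"grip":-1},{"dp":[0,0.026,0.034],"turn":[0,0,0],"grip":-1},{"dp":[0.03,0,0],"turn":[0,0,0],"grip":-1},{"dp":[0.03,0,0],"turn":[0,0,0],"grip":-1},{"dp":[0,0,0],"turn":[0,0,0],"grip":-1}])

```text
clock: 8.0
position: [0.4052, 0.0318, 0.3055]
ee_rot: [-0.014, -0.703, -0.015, 0.711]
contact_force: [-1.2, 0.1, -0.6]
width: 0.0003
```

Run:
```python
from h import *
delta(D(-.17,.001,.250),Rdown(-EY))
```

```text
turn tool deg [-0.06  0.66  0.08] dp now [55.4  0.3 -5.5] dp after turn [55.5  0.3 -4.9] mm
```

arm_command(targets=[{"dp":[0.03,0,0],"turn":[0,0.6,0],"grip":-1},{"dp":[0.025,0,0],"turn":[0,0,0],"grip":-1},{"dp":[0,0,0],"turn":[0,0,0],"grip":-1},{"dp":[0,0,-0.002],"turn":[0,0,0],"grip":-1},{"dp":[0,0,0],"turn":[0,0,0],"grip":-1}])

```text
clock: 8.5
position: [0.4116, 0.032, 0.2559]
ee_rot: [0.015, 0.712, 0.015, -0.702]
contact_force: [-0.0, -0.5, -0.1]
width: -0.0
```

```bash
python3 snap.py 4
python3 - <<'E'
from h import *
delta(D(-.146,.001,.250),Rdown(-EY))
E
```

```text
8.5 [0.41164932 0.03204145 0.25591626] -3.5696866543040873e-05 [-0.00483487 -0.47374367 -0.12563991]
rel -0.1684411131215747 0.0012492205669040774
turn tool deg [ 0.01 -0.75 -0.03] dp now [  6.2   0.3 -22.8] dp after turn [  5.9   0.3 -22.8] mm
```

View pics/z4.png

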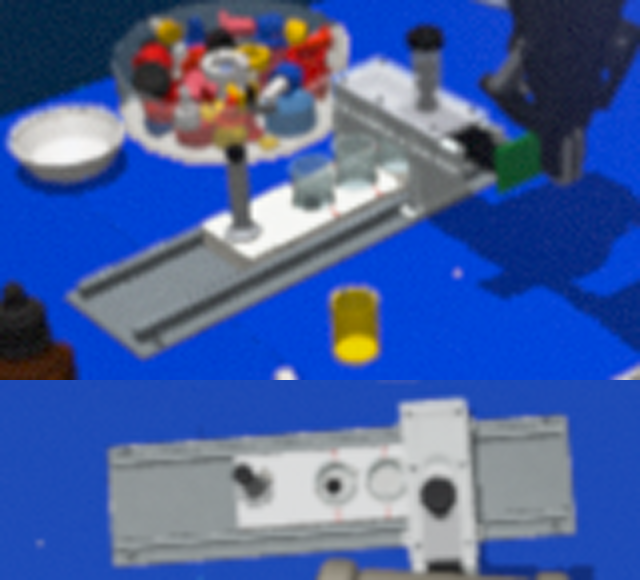

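The closed fingertips are just in front of the green pad, which is at about (517,160) in the upper crop. Nothing has moved, so I'll start the stroke.

arm_command(targets=[{"dp":[0.004,0,-0.018],"turn":[0,0,0],"grip":-1},{"dp":[0,0,-0.01],"turn":[0,0,0],"grip":-1},{"dp":[0,0,-0.01],"turn":[0,0,0],"grip":-1},{"dp":[0,0,-0.009],"turn":[0,0,0],"grip":-1},{"dp":[0,0,-0.006],"turn":[0,0,0],"grip":-1},{"dp":[0,0,-0.004],"turn":[0,0,0],"grip":-1},{"dp":[0,0,-0.003],"turn":[0,0,0],"grip":-1},{"dp":[0,0,0],"turn":[0,0,0],"grip":-1}])

```text
clock: 9.4
position: [0.4697, 0.0347, 0.2508]
ee_rot: [0.014, 0.708, 0.015, -0.705]
contact_force: [-6.5, -0.2, 4.2]
width: 0.0001
```

```bash
python3 snap.py 5
```

```text
9.4 [0.4696773  0.03466906 0.25084587] 8.830466390037734e-05 [-6.53568134 -0.17540335  4.17963213]
rel -0.11035420086062978 0.0014952533979592146
```

View pics/z5.png

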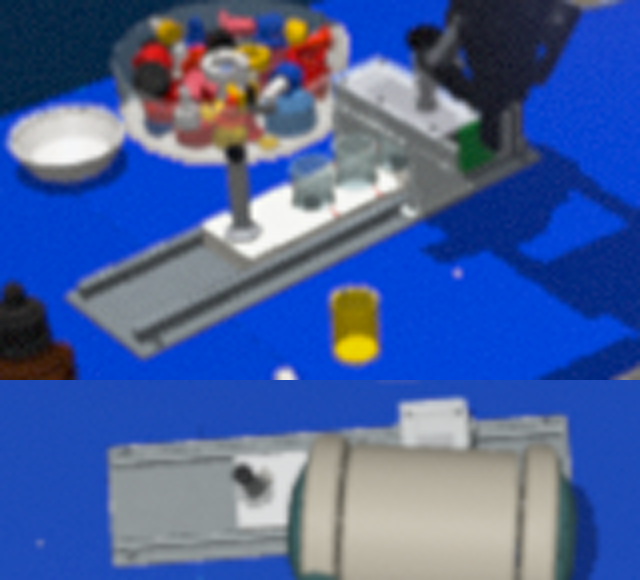

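arm_command(targets=[{"dp":[0,0,-0.002],"turn":[0,0,0],"grip":-1},{"dp":[0,0,-0.001],"turn":[0,0,0],"grip":-1},{"dp":[0,0,0],"turn":[0,0,0],"grip":-1},{"dp":[0,0,0],"turn":[0,0,0],"grip":-1}])

```text
clock: 9.9
position: [0.4708, 0.0348, 0.2508]
ee_rot: [-0.015, -0.707, -0.015, 0.707]
contact_force: [-10.0, -0.6, 7.3]
width: -0.0
```

Run:
```python
from h import *
im=manip.get_image("scene")[:,:,::-1]; s=manip.get_state(); p=s["position"]-OUT; print(p@EX,p@EY,s["contact_force"])
a=im[185:225,190:270]; cv2.imwrite("pics/z6.png",cv2.resize(a,None,fx=9,fy=9,interpolation=2))
```

```text
-0.10920200626247097 0.0015515373809330587 [-10.10823312  -0.42796025   7.90835304]
```

View pics/z6.png

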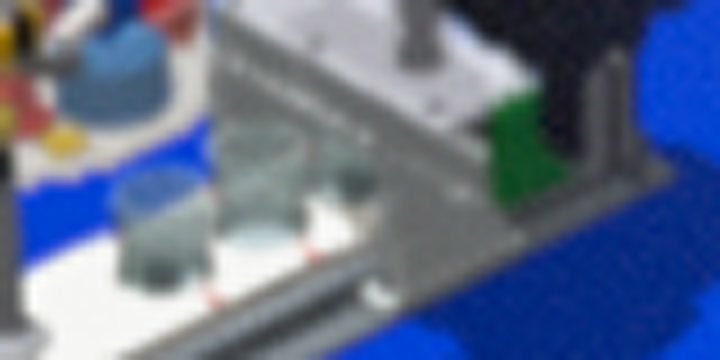

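The plunger is at its end stop (10 N), and a dark ball shows in the vial under the bridge at about (350,190) in the zoom. I'll retract.

arm_command(targets=[{"dp":[0,0,0.01],"turn":[0,0,0],"grip":-1},{"dp":[0,0,0.012],"turn":[0,0,0],"grip":-1},{"dp":[0,0,0.012],"turn":[0,0,0],"grip":-1},{"dp":[0,0,0.015],"turn":[0,0,0],"grip":-1},{"dp":[0,0,0.015],"turn":[0,0,0],"grip":-1},{"dp":[-0.04,0,0],"turn":[0,0,0],"grip":-1},{"dp":[-0.04,0,0],"turn":[0,0,0],"grip":-0.5},{"dp":[-0.045,0,0],"turn":[0,0,0],"grip":0}])

```text
clock: 10.75
position: [0.4074, 0.0319, 0.3769]
ee_rot: [0.014, 0.711, 0.014, -0.703]
contact_force: [1.9, 0.6, -0.7]
width: 0.0281
```

```bash
python3 snap.py 7;  python3 - <<'E'
from h import *
im=cv2.GaussianBlur(cv2.imread("pics/top7.png"),(3,3),0).astype(float); red=im[...,2]-np.maximum(im[...,0],im[...,1]);th=6
m=np.zeros(red.shape,np.uint8); m[150:195,200:240]=red[150:195,200:240]>th
k,l,s,c=cv2.connectedComponentsWithStats(m)
for i in range(1,k):
    r=ray("top",c[i],.023)-OUT; print(s[i,4],c[i],r@EX,r@EY)
delta(D(-.0015,.137,.375),Rdown(-EY))
E
```

```text
10.75 [0.40739978 0.03185495 0.37694445] 0.02806432899139169 [ 1.90130873  0.55640918 -0.6927968 ]
rel -0.17269472616090845 0.001237121663242666
5 [223. 163.] 0.023609741630240152 0.07853853092651561
4 [235.5 162.5] 0.022557618738233316 0.04116863683662971
9 [224.11111111 178.66666667] -0.024028283129320524 0.07792581848871864
6 [236.5 178. ] -0.024547434900427 0.04104988653123788
1 [236. 189.] -0.05743801471275873 0.044541988071404304
3 [215.33333333 191.66666667] -0.06121940806811775 0.10608560277662864
turn tool deg [-0.   -1.49 -0.13] dp now [  10.8 -136.1 -168.4] dp after turn [   6.7 -136.  -168.6] mm
```

View pics/z7.png

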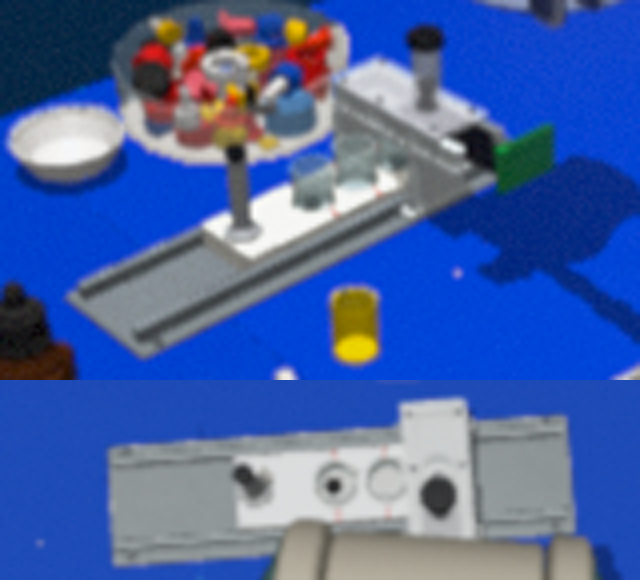

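The plunger is back out, with the green pad at about (525,158), and the rack hasn't moved. I'll go back to the post.

arm_command(targets=[{"dp":[0,-0.027,-0.034],"turn":[0,0,0],"grip":0},{"dp":[0,-0.027,-0.034],"turn":[0,0,0],"grip":0},{"dp":[0,-0.027,-0.034],"turn":[0,0,0],"grip":0},{"dp":[0,-0.027,-0.034],"turn":[0,0,0],"grip":0},{"dp":[0,-0.027,-0.034],"turn":[0,0,0],"grip":0},{"dp":[0,0,0],"turn":[0,0,0],"grip":0},{"dp":[0,0,0],"turn":[0,0,0],"grip":0},{"dp":[0,0,0],"turn":[0,0,0],"grip":0}])

```text
clock: 11.65
position: [0.5716, 0.1732, 0.377]
ee_rot: [0.015, 0.71, 0.014, -0.704]
contact_force: [0.3, -1.0, -0.1]
width: 0.0427
```

Run:
```python
from h import *
delta(D(-.0015,.138,.231),Rdown(-EY))
```

```text
turn tool deg [-0.02 -0.53 -0.04] dp now [146.   -2.4  -0. ] dp after turn [146.   -2.3  -1.4] mm
```

arm_command(targets=[{"dp":[0.04,-0.002,0],"turn":[0,-0.5,0],"grip":0},{"dp":[0.04,0,0],"turn":[0,0,0],"grip":0},{"dp":[0.04,0,0],"turn":[0,0,0],"grip":0},{"dp":[0.017,0,0],"turn":[0,0,0],"grip":0},{"dp":[0.008,0,0],"turn":[0,0,0],"grip":0},{"dp":[0,0,0],"turn":[0,0,0],"grip":0},{"dp":[0,0,0],"turn":[0,0,0],"grip":0}])

```text
clock: 12.35
position: [0.5733, 0.1755, 0.2339]
ee_rot: [0.014, 0.708, 0.014, -0.705]
contact_force: [0.6, 0.6, 0.7]
width: 0.0429
```

arm_command(targets=[{"dp":[0,0,0],"turn":[0,0,0],"grip":-0.4},{"dp":[0,0,0],"turn":[0,0,0],"grip":-0.6},{"dp":[0,0,0],"turn":[0,0,0],"grip":-0.75},{"dp":[0,0,0],"turn":[0,0,0],"grip":-0.75},{"dp":[0,0,0],"turn":[0,0,0],"grip":-0.75},{"dp":[0,0,0],"turn":[0,0,0],"grip":-0.75}], grip_force=20)

```text
clock: 12.95
position: [0.5734, 0.1757, 0.2338]
ee_rot: [0.015, 0.708, 0.014, -0.706]
contact_force: [-0.3, -2.3, 6.2]
width: 0.0142
```

Run:
```python
from h import *
s=manip.get_state(); p=s["position"]-OUT; print(p@EX,p@EY,p[2],s["contact_force"],s["width"])
delta(D(-.0015,.099,.231),Rdown(-EY))
```

```text
-0.0008989100746248474 0.13811592571217662 0.23377793386759543 [-0.316375   -2.28991573  6.24018397] 0.014185150749061003
turn tool deg [ 0.02 -0.22 -0.03] dp now [ 2.8 39.1  0.6] dp after turn [ 2.8 39.1  0.6] mm
```

arm_command(targets=[{"dp":[0,0.006,0],"turn":[0,0,0],"grip":-0.75},{"dp":[0,0.01,0],"turn":[0,0,0],"grip":-0.75},{"dp":[0,0.012,0],"turn":[0,0,0],"grip":-0.75},{"dp":[0,0.008,0],"turn":[0,0,0],"grip":-0.75},{"dp":[0,0.004,0],"turn":[0,0,0],"grip":-0.75},{"dp":[0,0,0],"turn":[0,0,0],"grip":-0.75},{"dp":[0,0,0],"turn":[0,0,0],"grip":-0.75},{"dp":[0,0,0],"turn":[0,0,0],"grip":-0.75}])

```text
clock: 13.75
position: [0.5753, 0.137, 0.2338]
ee_rot: [0.013, 0.709, 0.015, -0.705]
contact_force: [-0.2, 3.6, 5.5]
width: 0.0141
```

```bash
cat > mk.py <<'E'
import sys
from h import *
im=cv2.GaussianBlur(cv2.imread(f"pics/top{sys.argv[1]}.png"),(3,3),0).astype(float); red=im[...,2]-np.maximum(im[...,0],im[...,1]);th=6
m=np.zeros(red.shape,np.uint8); m[158:184,215:241]=red[158:184,215:241]>th
k,l,s,c=cv2.connectedComponentsWithStats(m)
for i in range(1,k):
    ys,xs=np.nonzero(l==i); w=red[ys,xs]-3; uv=((xs*w).sum()/w.sum(),(ys*w).sum()/w.sum())
    r=ray("top",uv,.023)-OUT; print(s[i,4],np.round(uv,2),r@EX,r@EY)
E
python3 snap.py 8; python3 mk.py 8
```

```text
13.75 [0.57530605 0.13704566 0.23379092] 0.014144042074717934 [-0.24783221  3.61179157  5.51470972]
rel -0.0006164558293259189 0.09945457812328388
5 [235.38 162.3 ] 0.02319169422618335 0.04150447334521325
6 [236.5  177.85] -0.024095882195164838 0.041022319231646405
```

View pics/z8.png

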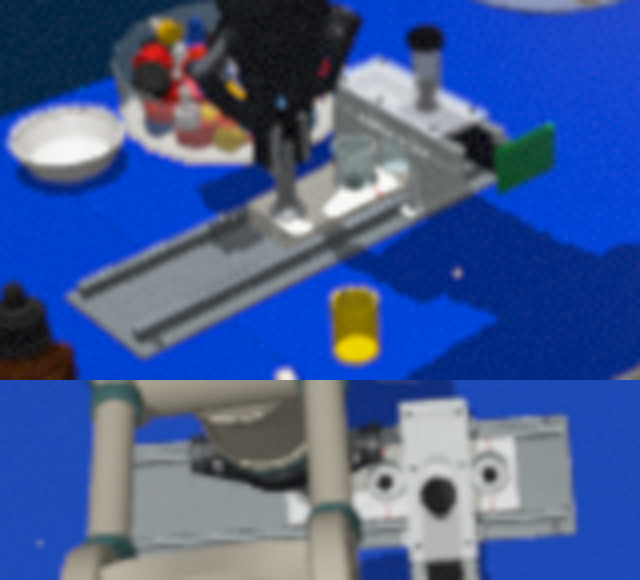

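Ball 1 shows in the right vial at about (489,474) in the lower crop, beyond the bridge. The charged vial is at (386,482). The marks read about 2 mm short, so I'll check the right-hand marks too and then nudge the rack.

```bash
sed -i 's/215:241/215:275/g' mk.py; python3 mk.py 8
```

```text
5 [235.38 162.3 ] 0.02319169422618335 0.04150447334521325
4 [261.5 160.5] 0.02328933906230133 -0.036746998857842335
6 [262.51 175.86] -0.023423843111009146 -0.0365320825449482
6 [236.5  177.85] -0.024095882195164838 0.041022319231646405
```

arm_command(targets=[{"dp":[0,0.002,0],"turn":[0,0,0],"grip":-0.75},{"dp":[0,0,0],"turn":[0,0,0],"grip":-0.75},{"dp":[0,0,0],"turn":[0,0,0],"grip":-0.75},{"dp":[0,0,0],"turn":[0,0,0],"grip":-0.75}])

```text
clock: 14.25
position: [0.5753, 0.1356, 0.2338]
ee_rot: [0.013, 0.709, 0.016, -0.705]
contact_force: [0.2, 5.3, 5.9]
width: 0.0143
```

```bash
python3 snap.py 9; python3 mk.py 9
```

```text
14.25 [0.57531983 0.13563425 0.23377871] 0.014331067325187883 [0.2248172  5.2534943  5.87330586]
rel -0.0006605585969625665 0.09804379549974829
7 [236.26 162.  ] 0.02392176675882487 0.03880392940946119
4 [261.55 160.5 ] 0.023279981072150454 -0.03688250289102998
1 [221. 170.] 0.002774806618803879 0.08569357328037733
4 [262.53 175.58] -0.02256540333575861 -0.03662997596092926
6 [237.45 177.05] -0.021888033354575672 0.03806442125317823
```

The socket centre now reads about 0.8 mm against an outlet estimate of 1.1 mm. I'll release and go to the plunger.

arm_command(targets=[{"dp":[0,0,0],"turn":[0,0,0],"grip":-0.4},{"dp":[0,0,0],"turn":[0,0,0],"grip":0},{"dp":[0,0,0],"turn":[0,0,0],"grip":0},{"dp":[-0.02,0,0],"turn":[0,0,0],"grip":0},{"dp":[-0.04,0,0],"turn":[0,0,0],"grip":0},{"dp":[-0.04,0,0],"turn":[0,0,0],"grip":-0.5},{"dp":[-0.04,0,0],"turn":[0,0,0],"grip":-1},{"dp":[0,0,0],"turn":[0,0,0],"grip":-1}])

```text
clock: 15.15
position: [0.576, 0.1339, 0.3786]
ee_rot: [0.014, 0.712, 0.015, -0.702]
contact_force: [0.6, 0.2, 0.5]
width: 0.0003
```

```bash
python3 snap.py 10; python3 mk.py 10
python3 - <<'E'
from h import *
delta(D(-.17,.001,.315),Rdown(-EY))
E
```

```text
15.15 [0.57603098 0.13385301 0.37859297] 0.00025929535872456567 [0.58618648 0.16681989 0.49452467]
rel -2.3045601866995926e-05 0.096234894137396
4 [236.46 161.58] 0.025149173700410133 0.03814071516261677
4 [261.54 160.46] 0.023407525531323397 -0.03687999196098036
1 [220. 165.] 0.018146510529575458 0.08782603924052945
6 [262.5  175.84] -0.02335255150981124 -0.036496772623572336
6 [237.46 177.05] -0.021886859269191702 0.038022123060649005
turn tool deg [-0.02 -0.2  -0.01] dp now [ 57.6  95.2 168.6] dp after turn [ 58.2  95.1 168.4] mm
```

View pics/z10.png

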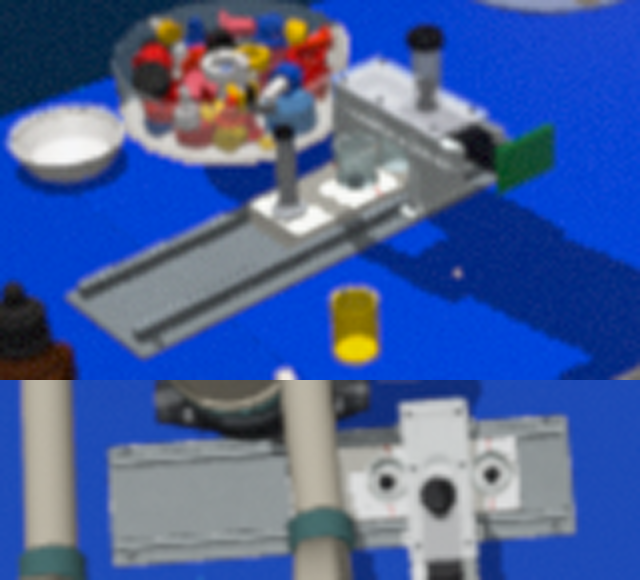

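The vials at (386,482) and (491,474) each hold a ball and sit symmetrically about the bridge, so the middle vial is under the outlet.

arm_command(targets=[{"dp":[0,0.02,0.034],"turn":[0,0,0],"grip":-1},{"dp":[0,0.02,0.034],"turn":[0,0,0],"grip":-1},{"dp":[0,0.02,0.034],"turn":[0,0,0],"grip":-1},{"dp":[0,0.02,0.034],"turn":[0,0,0],"grip":-1},{"dp":[0,0.015,0.034],"turn":[0,0,0],"grip":-1},{"dp":[0.03,0,0],"turn":[0,0,0],"grip":-1},{"dp":[0.03,0,0],"turn":[0,0,0],"grip":-1},{"dp":[0,0,0],"turn":[0,0,0],"grip":-1}])

```text
clock: 16.05
position: [0.4057, 0.0319, 0.308]
ee_rot: [-0.014, -0.704, -0.015, 0.71]
contact_force: [-0.1, -2.1, 0.6]
width: 0.0001
```

arm_command(targets=[{"dp":[0.03,0,0],"turn":[0,0,0],"grip":-1},{"dp":[0.03,0,0],"turn":[0,0,0],"grip":-1},{"dp":[0,0,0],"turn":[0,0,0],"grip":-1},{"dp":[0,0,0],"turn":[0,0,0],"grip":-1},{"dp":[0,0,0],"turn":[0,0,0],"grip":-1}])

```text
clock: 16.55
position: [0.4097, 0.032, 0.2534]
ee_rot: [0.015, 0.708, 0.014, -0.706]
contact_force: [-0.8, -0.1, 0.6]
width: -0.0003
```

Run:
```python
from h import *
s=manip.get_state(); p=s["position"]-OUT; print(s["clock"],p@EX,p@EY,p[2],s["contact_force"])
delta(D(-.107,.001,.251),Rdown(-EY))
```

```text
16.55 -0.17043267623559186 0.001261877366370579 0.2534345226103982 [-0.76751495 -0.07685614  0.60196355]
turn tool deg [ 0.01 -0.23 -0.02] dp now [  2.7   0.3 -63.4] dp after turn [  2.4   0.3 -63.4] mm
```

arm_command(targets=[{"dp":[0.002,0,-0.02],"turn":[0,0,0],"grip":-1},{"dp":[0,0,-0.01],"turn":[0,0,0],"grip":-1},{"dp":[0,0,-0.01],"turn":[0,0,0],"grip":-1},{"dp":[0,0,-0.009],"turn":[0,0,0],"grip":-1},{"dp":[0,0,-0.006],"turn":[0,0,0],"grip":-1},{"dp":[0,0,-0.004],"turn":[0,0,0],"grip":-1},{"dp":[0,0,-0.003],"turn":[0,0,0],"grip":-1},{"dp":[0,0,-0.002],"turn":[0,0,0],"grip":-1}])

```text
clock: 17.35
position: [0.4712, 0.0347, 0.2506]
ee_rot: [-0.015, -0.706, -0.015, 0.708]
contact_force: [-9.3, -1.3, 6.6]
width: -0.0005
```

arm_command(targets=[{"dp":[0,0,-0.001],"turn":[0,0,0],"grip":-1},{"dp":[0,0,0],"turn":[0,0,0],"grip":-1},{"dp":[0,0,0],"turn":[0,0,0],"grip":-1}])

```text
clock: 17.65
position: [0.4715, 0.0348, 0.2505]
ee_rot: [-0.015, -0.705, -0.015, 0.709]
contact_force: [-9.4, -1.1, 6.6]
width: -0.0003
```

Run:
```python
from h import *
im=manip.get_image("scene")[:,:,::-1]; s=manip.get_state(); p=s["position"]-OUT; print(p@EX,p@EY,s["contact_force"])
a=im[185:225,190:270]; cv2.imwrite("pics/z11.png",cv2.resize(a,None,fx=9,fy=9,interpolation=2))
```

```text
-0.10853597082976574 0.001527827170523623 [-8.35501511 -0.47918314  6.57457274]
```

View pics/z11.png

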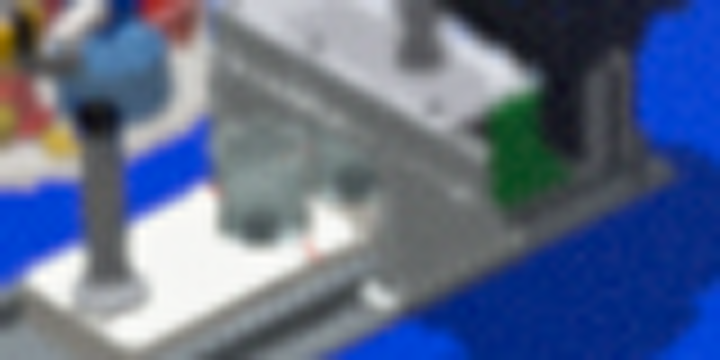

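The plunger went fully in (position −108.5 mm, 8–9 N). The middle vial now shows a ball at about (350,180) and the charged vial still has its own at (262,225). I'll retract.

arm_command(targets=[{"dp":[0,0,0.01],"turn":[0,0,0],"grip":-1},{"dp":[0,0,0.012],"turn":[0,0,0],"grip":-1},{"dp":[0,0,0.012],"turn":[0,0,0],"grip":-1},{"dp":[0,0,0.015],"turn":[0,0,0],"grip":-1},{"dp":[0,0,0.02],"turn":[0,0,0],"grip":-1},{"dp":[-0.04,0,0.02],"turn":[0,0,0],"grip":-1},{"dp":[-0.04,0,0],"turn":[0,0,0],"grip":-1},{"dp":[-0.04,0,0],"turn":[0,0,0],"grip":-1}])

```text
clock: 18.5
position: [0.3837, 0.0309, 0.3718]
ee_rot: [0.015, 0.709, 0.014, -0.705]
contact_force: [1.1, -0.3, -0.4]
width: 0.0002
```

```bash
python3 snap.py 12
python3 - <<'E'
from h import *
a=cv2.imread("pics/scene12.png")[180:230,170:270]; cv2.imwrite("pics/z12b.png",cv2.resize(a,None,fx=7,fy=7,interpolation=2))
E
```

```text
18.5 [0.38374215 0.03086736 0.37175296] 0.00018577222244989703 [ 1.13717807 -0.32468011 -0.42207545]
rel -0.1963729581041256 0.0012204135339735891
```

View pics/z12.png

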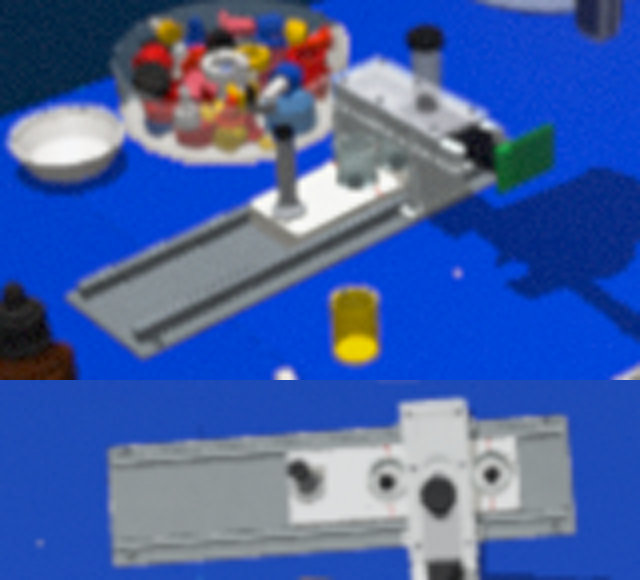

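View pics/z12b.png

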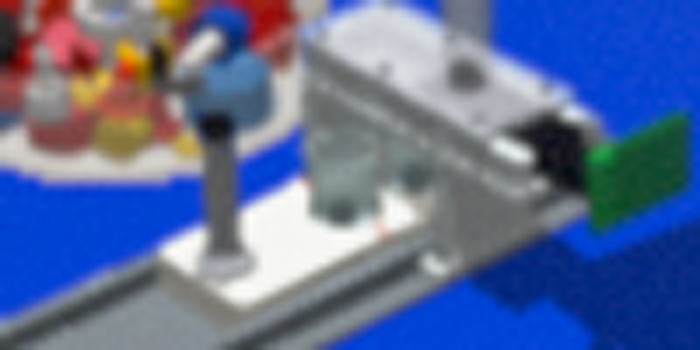

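Each vial shows one ball: (386,482) and (491,474) from above, and the middle one at about (413,178) in the zoom. The plunger is out, and a spare ball is visible at the foot of the tube at about (467,73). The arm is clear of everything.

arm_command(targets=[{"dp":[0,0,0],"turn":[0,0,0],"grip":-1},{"dp":[0,0,0],"turn":[0,0,0],"grip":-1},{"dp":[0,0,0],"turn":[0,0,0],"grip":-1}])

```text
clock: 18.9
position: [0.3841, 0.031, 0.3688]
ee_rot: [-0.014, -0.707, -0.015, 0.707]
contact_force: [0.2, 0.4, -0.1]
width: 0.0004
```

```bash
python3 -c "
from rig import manip
print(manip.get_state()['clock'],manip.sign_off())"
```

```text
the job is handed in; nothing more can be done
18.9 None
```

I charged both empty vials and handed the job in at 18.9 s of the 51 s allowed; sign-off gives no verdict. I slid the rack by its post to put the socket farthest from the post under the outlet and gave the plunger one full stroke, then did the same for the middle socket. The vial nearest the post already had its ball and got none.

**Last pictures:** Each vial stands upright in the rack with one dark ball, and the plunger is back out. I saw no stray ball, and the arm stood clear of everything. I did not re-measure the bystander bottles, but the arm worked well away from them.

**Less certain:**
- **Rack alignment:** For the first ball, the red marks and the gripper reading differed by about 1 mm. The rack was up to about 1.5 mm off the outlet, but the ball still dropped in. The second was within about 0.5 mm.
- **Middle vial:** The bridge hides it from above, so its ball was seen only in the scene camera.
- **Spare balls:** Only one was directly visible, at the foot of the tube. I take both to be still in the dispenser because I made exactly two strokes.

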